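Set the strap gauge to its marked stop

ROBOT

A 6-joint arm with a two-finger parallel gripper is mounted at the origin on the work surface. World frame = base frame: x ahead of the robot, y to its left, z up, the work surface at z = 0. Lengths are in m, angles in rad, forces in N, time in s.
With the tool pointing down it reaches from about 0.25 to 0.85 m from the base axis. Payload 12.5 kg.
Tool frame: the origin (TCP) lies on the centre line of the jaws, within the pads' length; the fingertips stand 19 mm ahead of it and the grasp point (between the pads) is the TCP (bot.tcp_to_tips is the distance from the TCP to the fingertips, in m); z points along the fingers, y is the line along which they close (so a half turn about z gives the same grasp; the last joint's range is limited). The gripper opens to 93 mm and grips with 3 to 60 N. Pads are 15 mm wide; open, the fingers measure 128 mm over their backs; the gripper's body (75 mm by 188 mm) begins 65 mm behind the grasp point.
Start: joints at [-1.264, 0.351, 1.652, -0, 1.139, -0.085], TCP at [0.21, -0.508, 0.238] pointing down, gripper open.
Joint ranges: [-2.75, 2.75], [-0.79, 2.1], [0.01, 2.65], [-1.57, 4.71], [0.07, 3.14], [-2.87, 2.87]. Speed limits (rad/s): [2.22, 2.22, 2.79, 3.14, 3.14, 3.14].

INTERFACE

Orientations are given as a unit quaternion [x, y, z, w].
In Python, from cell import bot, optics, workorder gives the robot as it stands. The module is installed in compiled form; this text tells all that it offers.
- The arm moves only by the tool send_rows, never from a script. Its argument "steps" is one flat list of numbers, 7 for each row, row after row: the turn, a rotation vector about the tool's x, y, z as a fraction of full scale, then the shift along the tool's x, y, z as a fraction of full scale, then the closure, from -1 (fully open) to 1 (shut). A call has 1 to 10 rows; each row shifts and turns the commanded pose from where the row before left it, along the tool's axes as they then stand; what a row does not reach is not made up. Full scale, the value 1, is 50 cm for a shift and pi/4 rad for a turn. A row lasts 1/8 s, in which the tool goes at most 62.5 mm and 10.7 degrees, less where a joint would pass 70% of its speed; a pose out of reach is approached as far as the arm can. A call with a number of a shift or a turn outside -1 to 1 is refused whole. A call with a gripper value outside its range is refused whole. The fingers move at their own pace and stop on an object; "newtons" is the grip in N (left out, the last holds). Time passes only in rows, so rows that do not move let the fingers close. It gives the time, the measured TCP pose, the force, the opening and the grip force at its end, in the units of the state.
- bot.observe(): the state, without advancing time (a new reading comes with each control period).
- optics.grab_frame(name): name is "scene" or "top"; returns a dict with "pixels" (480x640x3 uint8, red, green, blue), "fx", "fy", "cx", "cy" (pixels), "distortion" ([k1, k2, p1, p2, k3] as OpenCV has them; the pictures are not rectified), "R" (3x3) and "t" (3): a world point X has camera coordinates R X + t. Camera axes: x right, y down, z forward; pixel columns grow to the right and rows downward; lengths in m; the calibration is good to about 2 mm. A picture is of the moment at which its call begins. There is no depth.
- workorder.close_job(): hands the job in; it is judged then, once.
The state is a dict: "time": time; "joints": joint angles; "joint_vel": joint speeds; "effort": joint torques, N m; "tcp_pos": TCP position; "tcp_rot": TCP orientation; "force": force on the tool from outside, world axes, zero at the start; "wrist_torque": the same for the moment, N m; "width": opening from 0.0 (shut) to 1.0 (fully open); "gripper_force": force on a finger pad.
Only numpy, scipy, OpenCV 4.12 (cv2) and the standard library are available. Lean on these libraries where they do the work, as an engineer would, in place of code of your own. Each camera call takes 0.05 s, during which the arm holds its last target. There are 200 camera calls.

TASK

On the strap gauge, press down the black pad in the middle of the sliding head to free its brake and, keeping it pressed, push the head along the rail until it rests against the marked stop, the block with the knobbed post on top. Then let go so that the pad springs back up and the brake holds the head there. Press and push gently with the fingertips, without forcing the head or gripping anything, and leave the other things on the table where they are.

Things in the scene. Friction and masses are not known exactly. Their poses are not given: they have to be found in the camera images.
- gauge: strap gauge fixed to the table: a 170 x 440 mm plywood base 12 mm thick with a ruled scale and a steel rail (36 mm wide, top 30 mm above the table) along its middle. Origin: centre of its underside, on the table. Its y axis runs along the rail, z up.
- head: aluminium sliding head that straddles the rail and cannot be lifted off: 94 mm across the rail, 90 mm along it, upper face 46 mm above the table. It slides along the gauge's y axis (to either side); its origin is at table height below the head's centre. While the pad is up, a friction brake holds it against sideways pushes of 40 N; with the pad pressed 3 mm or more it slides freely (about 1.5 N).
- pad_top (a point): centre of the upper face of the black rubber pad on top of the head, 54 mm above the table when up, at the middle of the head. The pad is 46 mm across the rail and 66 mm along it; at both ends along the rail it has a lip 6 mm thick and 6 mm high, leaving 54 mm between the lips for the fingertips to press and push against. Moves with the pad.
- pad (a joint): how far the pad is pressed down, m: about 0 (to -0.0005) up, brake on, 0.006 fully down (a firm end). A spring pushes it up: the force grows to 13 N over the first 2.5 mm, where the brake lets go, then stays at 13 to 15 N; 4 to 5 mm is a good depth.
- marked_stop: the marked stop: a dark steel block clamped on the rail near one end or the other, 60 mm across the rail, 24 mm along it, top 56 mm above the table, carrying on top an upright post 10 mm thick with a flat round knob 32 mm wide, total height 88 mm. Fixed. Origin: table height below its centre, on the rail's centre line, axes as the gauge's. With the head against it, the head's centre is 57 mm from this origin.
- plain_block: the same clamped block without post and knob, 56 mm high, near the other end of the rail: not the target. Fixed. Origin: table height below its centre.
- spool: loose wooden thread spool standing upright, 44 mm diameter, 60 mm tall, beside the gauge; origin: centre of its underside
- glue_jar: loose squat white jar with a steel cap, 60 mm diameter, 75 mm tall, beside the gauge; origin: centre of its underside
- burnisher: loose turned dark-wood edge burnisher standing on end, 38 mm diameter, 90 mm tall, beside the gauge; origin: centre of its underside
- mallet: loose wooden mallet lying on the table left of the gauge; origin: underside
- cup: loose white mug, 80 mm diameter, 100 mm tall, right of the gauge; origin: centre of its underside
- tray: loose shallow brown tray, 140 x 200 x 25 mm, right of the gauge; origin: centre of its underside
- glue_bottle: loose white glue bottle with a yellow cap, 64 mm diameter, 190 mm tall, left of the gauge; origin: centre of its underside

How it is judged:
On the way, in this order (a step that is already met when the one before it is completed fails the run):
1. the pad is pressed down, freeing the brake, while the head still stands away from the marked stop (value of joint pad above 0.002 m and horizontal distance between pad_top and marked_stop above 0.07 m), for 0.1 s.
2. the head is pushed against the marked stop with the pad held down (horizontal distance between pad_top and marked_stop below 0.0605 m and value of joint pad above 0.001 m), for 0.1 s.
At the end, for the whole second after the job is handed in: the head rests against the marked stop (within 3.5 mm: centre less than 60.5 mm from the stop's centre), at rest, with its pad fully up (less than 1 mm pressed) so that the brake holds (horizontal distance between pad_top and marked_stop below 0.0605 m and value of joint pad below 0.001 m and linear speed of head below 0.005 m/s); the robot touches nothing.
It fails at once if the head was forced or squeezed (over 50 N from the fingers or arm) (contact force between any of the fingers, the arm and head above 50 N).
It fails at once if one of the loose things on the table was lifted, knocked or moved by more than 20 mm (distance of any of spool, glue_jar, burnisher, mallet, cup, tray, glue_bottle from where it was at the start of the episode above 0.02 m).
It also fails if it takes over 40 s, if anything falls off the work surface, if the arm or the gripper's body presses on something with over 40 N, if the wrist force passes 120 N, or if a joint passes its speed limit or range.

## Working session

There is one attempt and no reset: what is moved stays moved. The work goes in short steps, Python scripts to look and compute and a tool call to move; the robot and the scene stay as the last step left them, time stands still between calls to the robot, and variables do not carry over. Pictures are saved under pics/ and viewed, at most 10 in all, crops included, and the job is handed in when it is done.

Besides the shell and the picture viewer there is one more tool, called after ">>>" in YAML: its name, and indented under it one key for each argument. send_rows: Moves the arm, as the interface text tells. Shift numbers are shares of 50 cm and turn numbers shares of pi/4 rad, none past 1 either way. Its arguments: {"type":"object","properties":{"steps":{"type":"array"},"newtons":{"type":"number"}},"required":["steps"]}

```bash
mkdir -p pics
cat > h.py <<'E'
import numpy as np, cv2
from cell import bot, optics
def ray(f,uv,z):
    K=np.array([[f["fx"],0,f["cx"]],[0,f["fy"],f["cy"]],[0,0,1]]);R=np.array(f["R"]);t=np.array(f["t"])
    n=cv2.undistortPoints(np.array(uv,float).reshape(-1,1,2),K,np.array(f["distortion"]))[:,0]
    d=np.c_[n,np.ones(len(n))]@R; c=-R.T@t
    return c+d*((z-c[2])/d[:,2])[:,None]
E
python3 - <<'E'
from h import *
import pickle
fs={}
for n in("scene","top"):
    f=optics.grab_frame(n);fs[n]=f;cv2.imwrite(f"pics/{n}0.png",np.array(f["pixels"])[:,:,::-1])
    print(n,-np.array(f["R"]).T@f["t"])
pickle.dump(fs,open("f0.pkl","wb"))
print(bot.observe())
E
```

```text
scene [ 1.21961717 -0.25329906  1.10555246]
top [ 0.42228932 -0.03555435  1.07439646]
{'time': 0.1, 'joints': array([-1.26359650e+00,  3.51184644e-01,  1.65233933e+00, -2.67189200e-06,
        1.13910855e+00, -8.46242905e-02]), 'joint_vel': array([ 0.00063672, -0.00213371, -0.00176892, -0.00025958,  0.00119829,
       -0.00075467]), 'effort': array([ 9.76935589e-04, -4.98028636e+01, -2.85704237e+01,  7.00669270e-02,
        2.39178987e-02, -5.93834852e-05]), 'tcp_pos': array([ 0.20995573, -0.5080416 ,  0.23716189]), 'tcp_rot': array([ 9.80870293e-01,  1.94661751e-01, -5.89484638e-05, -5.16582376e-04]), 'force': array([0.50128878, 0.66010674, 0.81330666]), 'wrist_torque': array([-0.00880934, -0.0039212 , -0.01013507]), 'gripper_force': 0.0, 'width': 1.001757411805133}
```

View pics/top0.png

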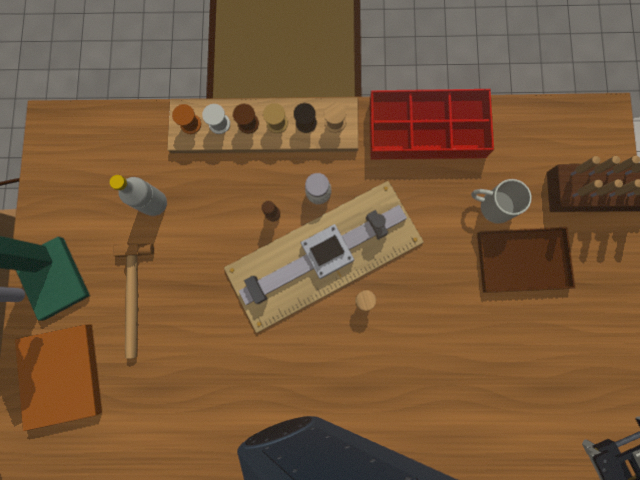

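View pics/scene0.png

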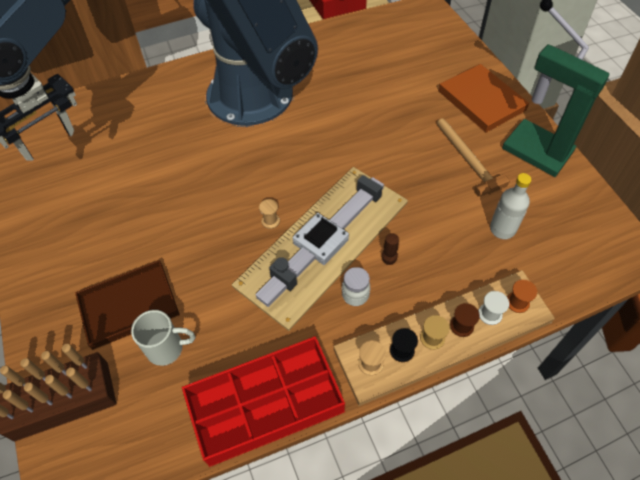

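The top view shows the head's black pad at about (327,250). The knobbed stop is at (377,222), up and to the right along the rail, and the plain block is at (255,290). The jar, burnisher and spool stand beside the gauge.

Run:
```python
from h import *
import pickle
from scipy.spatial.transform import Rotation as Ro
fs=pickle.load(open("f0.pkl","rb"))
def blob(f,box,fn):
    x0,y0,x1,y1=box;p=np.array(f["pixels"])[y0:y1,x0:x1]
    m=fn(p.astype(int)).astype(np.uint8)
    n,l,s,c=cv2.connectedComponentsWithStats(m);k=1+np.argmax(s[1:,4])
    r=cv2.minAreaRect(np.argwhere(l==k)[:,::-1].astype(np.float32)+[x0,y0])if 0 else cv2.minAreaRect((np.argwhere(l==k)[:,::-1]+np.array([x0,y0])).astype(np.float32))
    return s[k,4],c[k]+[x0,y0],r
dark=lambda p:p.max(2)<60
for n,box in(("top",(300,225,352,275)),("scene",(298,212,345,258))):
    f=fs[n];a,c,r=blob(f,box,dark);print(n,"pad",a,c,r)
    P=ray(f,[c,r[0]],.054);print(P)
    print(ray(f,cv2.boxPoints(r),.056)[:,:2])
# rail direction: base plywood mask in top
f=fs["top"];p=np.array(f["pixels"]);hsv=cv2.cvtColor(p,cv2.COLOR_RGB2HSV)
print("ply hsv",hsv[262,270-30+8],hsv[215,345],"table",hsv[330,230])
print("rail",p[265,290],p[225,398],"stop",p[224,377],"blk",p[290,255])
cr=lambda n,x0,y0,x1,y1:cv2.resize(np.array(fs[n]["pixels"])[y0:y1,x0:x1,::-1],None,fx=4,fy=4,interpolation=cv2.INTER_CUBIC)
cv2.imwrite("pics/crop.png",cr("top",230,180,430,330))
```

```text
top pad 493 [326.73022312 250.29208925] ((326.72021484375, 250.26605224609375), (18.35443687438965, 27.159147262573242), 61.69924545288086)
[[ 0.55475919 -0.00644441  0.054     ]
 [ 0.55481831 -0.00642206  0.054     ]]
[[ 0.55851716  0.03014064]
 [ 0.58741816 -0.02370653]
 [ 0.55061095 -0.04300636]
 [ 0.52200906  0.0105858 ]]
scene pad 476 [320.35084034 232.58403361] ((320.03118896484375, 232.4667510986328), (18.466411590576172, 28.634334564208984), 43.15238952636719)
[[ 0.55787726 -0.0033397   0.054     ]
 [ 0.55730424 -0.00388184  0.054     ]]
[[ 0.55451898 -0.0425684 ]
 [ 0.51848255  0.01952053]
 [ 0.56263959  0.03419678]
 [ 0.59710021 -0.02731658]]
ply hsv [ 20 107 160] [ 19 105 172] table [ 15 156 144]
rail [149 144 150] [115  98  69] stop [81 78 74] blk [79 76 75]
```

View pics/crop.png

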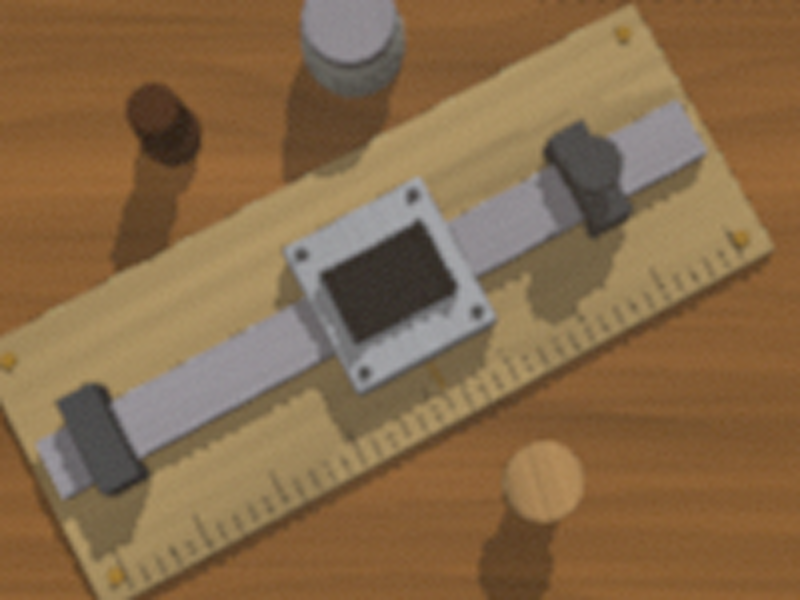

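The crop shows the head at about (390,285), with its pad centre at (388,282). The stop block is at about (588,180) with its knob at (597,160). The four base screws are at (8,360), (117,576), (622,34) and (741,239).

Run:
```python
from h import *
import pickle
from scipy.spatial.transform import Rotation as Ro
f=pickle.load(open("f0.pkl","rb"))["top"]
g=lambda q,z:ray(f,np.array(q)/4+[229.6,179.6],z)[:,:2]
s=g([(8,360),(117,576),(622,34),(741,239)],.013)
d=(s[2]+s[3]-s[0]-s[1]);d/=np.linalg.norm(d);n=np.array([-d[1],d[0]])
ctr=s.mean(0)
hd=g([(285,248),(420,178),(494,320),(360,392)],.046).mean(0)
st=g([(547,150),(583,122),(630,212),(595,236)],.056).mean(0)
kn=g([(597,160)],.088)[0]; pad=np.array([.5556,-.0055])
print("d",d,"ctr",ctr)
for k,v in dict(head=hd,stop=st,knob=kn,pad=pad).items():print(k,v,"along",(v-ctr)@d,"across",(v-ctr)@n)
o=bot.observe();R=Ro.from_quat(o["tcp_rot"]).as_matrix();print(R)
for sg in(1,-1):
    y=sg*n;z=np.array([0,0,-1.]);Y=np.r_[y,0];X=np.cross(Y,z)
    rv=Ro.from_matrix(R.T@np.c_[X,Y,z]).as_rotvec();print(sg,"turn",rv/(np.pi/4))
```

```text
d [ 0.46955351 -0.88290402] ctr [0.5503879  0.00269652]
head [ 0.55512495 -0.00686143] along 0.010663049830828908 across -0.00030560840488186097
stop [ 0.61232955 -0.11965143] along 0.13710641768780552 across -0.0027603740499754113
knob [ 0.61735073 -0.12177902] along 0.14134258896155896 across 0.0006738299176094874
pad [ 0.5556 -0.0055] along 0.0096841014577749 across 0.0007530827355171243
[[ 9.24213599e-01  3.81875796e-01 -3.16759253e-04]
 [ 3.81875918e-01 -9.24213072e-01  9.90450591e-04]
 [ 8.54760652e-05 -1.03635064e-03 -9.99999459e-01]]
1 turn [-9.07738942e-04 -1.18267462e-03 -2.12345280e+00]
-1 turn [-1.15174754e-03  8.84001463e-04  1.87654681e+00]
```

>>> send_rows:
  steps: [0,0,-0.2125,0,0,0,1,0,0,-0.2125,0,0,0,1,0,0,-0.2125,0,0,0,1,0,0,-0.2125,0,0,0,1,0,0,-0.2125,0,0,0,1,0,0,-0.2125,0,0,0,1,0,0,-0.2125,0,0,0,1,0,0,-0.2125,0,0,0,1,0,0,-0.2125,0,0,0,1,0,0,-0.2125,0,0,0,1]
  newtons: 5

```text
time: 1.35
tcp_pos: [0.21, -0.5081, 0.2373]
tcp_rot: [0.512, 0.859, 0.0, -0.0]
force: [-0.2, 0.4, -0.7]
width: 0.014
gripper_force: 0.0
```

>>> send_rows:
  steps: [0,0,0,0.04,0.08,0,1,0,0,0,0.04,0.08,0,1,0,0,0,0.04,0.08,0,1,0,0,0,0.04,0.08,0,1,0,0,0,0.04,0.08,0,1,0,0,0,0.04,0.08,0,1,0,0,0,0.04,0.08,0,1,0,0,0,0.04,0.08,0,1,0,0,0,0.04,0.08,0,1,0,0,0,0.04,0.08,0,1]

```text
time: 2.6
tcp_pos: [0.4695, -0.1422, 0.2375]
tcp_rot: [0.514, 0.857, -0.0, -0.0]
force: [1.0, -0.5, -0.1]
width: 0.006
gripper_force: 0.0
```

>>> send_rows:
  steps: [0,0,0,0.032,0.056,0,1,0,0,0,0.032,0.056,0,1,0,0,0,0.032,0.056,0,1,0,0,0,0.032,0.056,0,1,0,0,0,0.032,0.056,0,1,0,0,0,0,0,0.05,1,0,0,0,0,0,0.05,1,0,0,0,0,0,0.05,1,0,0,0,0,0,0.05,1,0,0,0,0,0,0.02,1]

```text
time: 3.85
tcp_pos: [0.5541, -0.0071, 0.1263]
tcp_rot: [0.515, 0.857, -0.0, -0.001]
force: [-0.4, 1.0, -0.3]
width: 0.005
gripper_force: 0.0
```

Run:
```python
from h import *
o=bot.observe();print(o["time"],o["tcp_pos"],o["tcp_rot"],o["force"],bot.tcp_to_tips)
f=optics.grab_frame("scene");p=np.array(f["pixels"])[150:300,220:420,::-1]
cv2.imwrite("pics/s1.png",cv2.resize(p,None,fx=4,fy=4,interpolation=cv2.INTER_CUBIC))
K=np.array([[f["fx"],0,f["cx"]],[0,f["fy"],f["cy"]],[0,0,1]])
q=cv2.projectPoints(np.array([[.5555,-.006,.054],o["tcp_pos"]-[0,0,.019]]),cv2.Rodrigues(np.array(f["R"]))[0],np.array(f["t"]),K,np.array(f["distortion"]))[0][:,0]
print((q-[220,150])*4)
```

```text
3.85 [ 0.55406058 -0.00706378  0.12625947] [ 5.14501991e-01  8.57488444e-01 -4.76923975e-04 -1.02114395e-03] [-0.41456028  1.01414223 -0.33997743] 0.019
[[395.42360984 328.6264516 ]
 [390.67829645 272.39952257]]
```

View pics/s1.png

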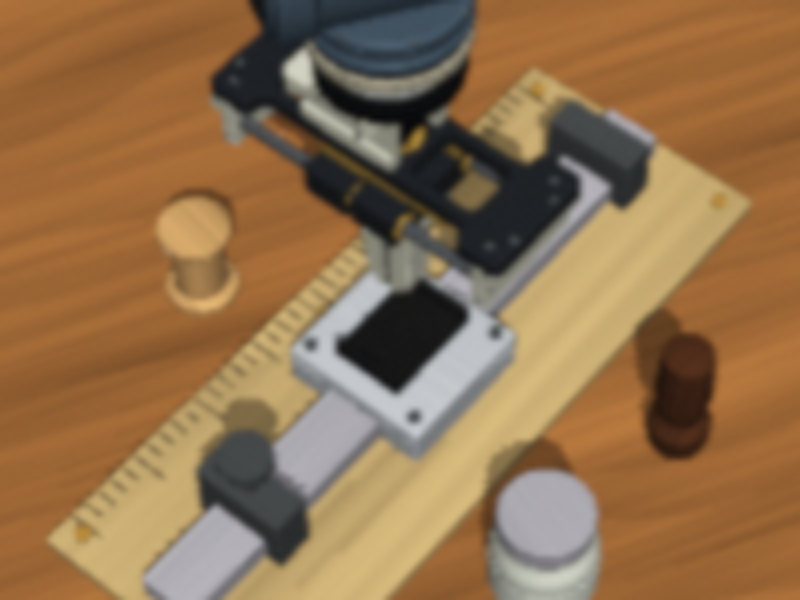

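The closed tips hover over the pad centre at about (395,285), and the marked stop is at (250,490). Nothing is in the way, so I'll descend.

>>> send_rows:
  steps: [0,0,0,0,0,0.03,1,0,0,0,0,0,0.03,1,0,0,0,0,0,0.02,1,0,0,0,0,0,0.01,1,0,0,0,0,0,0.008,1,0,0,0,0,0,0.004,1,0,0,0,0,0,0,1,0,0,0,0,0,0,1]

```text
time: 4.9
tcp_pos: [0.5549, -0.0071, 0.0769]
tcp_rot: [0.514, 0.857, 0.0, 0.0]
force: [-0.8, 0.6, 0.1]
width: 0.01
gripper_force: 0.0
```

>>> send_rows:
  steps: [0,0,0,0,0,0.003,1,0,0,0,0,0,0.003,1,0,0,0,0,0,0.003,1,0,0,0,0,0,0,1,0,0,0,0,0,0,1]

```text
time: 5.52
tcp_pos: [0.5548, -0.0071, 0.0725]
tcp_rot: [0.514, 0.858, 0.0, 0.0]
force: [-1.7, 0.0, 5.7]
width: 0.006
gripper_force: 2.9
```

>>> send_rows:
  steps: [0,0,0,0,0,0.003,1,0,0,0,0,0,0.003,1,0,0,0,0,0,0,1,0,0,0,0,0,0,1]

```text
time: 6.02
tcp_pos: [0.555, -0.0073, 0.0701]
tcp_rot: [0.514, 0.858, 0.0, 0.0]
force: [-5.6, -0.6, 13.8]
width: 0.005
gripper_force: 6.6
```

>>> send_rows:
  steps: [0,0,0,0,0,0.0025,1,0,0,0,0,0,0,1,0,0,0,0,0,0,1]

```text
time: 6.4
tcp_pos: [0.555, -0.0073, 0.0689]
tcp_rot: [0.514, 0.858, 0.0, 0.0]
force: [-5.2, -0.9, 13.2]
width: 0.006
gripper_force: 6.8
```

>>> send_rows:
  steps: [0,0,0,-0.008,0,0,1,0,0,0,-0.01,0,0,1,0,0,0,-0.01,0,0,1,0,0,0,-0.01,0,0,1,0,0,0,-0.01,0,0,1,0,0,0,-0.01,0,0,1,0,0,0,-0.01,0,0,1,0,0,0,-0.01,0,0,1]

```text
time: 7.4
tcp_pos: [0.5734, -0.0419, 0.0689]
tcp_rot: [0.514, 0.858, -0.0, 0.0]
force: [-3.7, -1.1, 13.9]
width: 0.003
gripper_force: 6.8
```

Run:
```python
from h import *
f=optics.grab_frame("scene");p=np.array(f["pixels"])[150:300,220:420,::-1]
cv2.imwrite("pics/s2.png",cv2.resize(p,None,fx=4,fy=4,interpolation=cv2.INTER_CUBIC))
print(bot.observe()["force"])
```

```text
[-5.33880494 -3.148378   13.54700855]
```

View pics/s2.png

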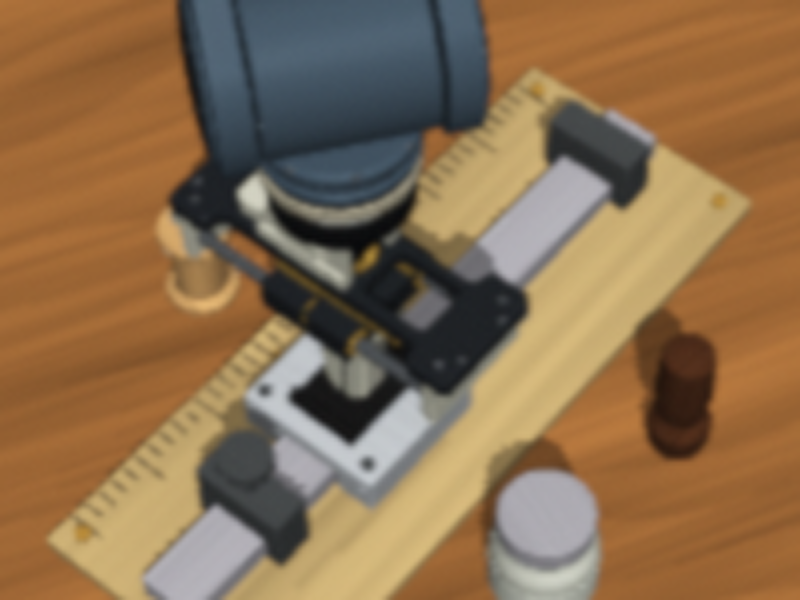

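The head is carried along with the fingers, and a gap of about 30 mm to the stop remains. I'll keep going.

>>> send_rows:
  steps: [0,0,0,-0.008,0,0,1,0,0,0,-0.008,0,0,1,0,0,0,-0.008,0,0,1,0,0,0,-0.008,0,0,1,0,0,0,-0.008,0,0,1,0,0,0,-0.008,0,0,1,0,0,0,0,0,0,1]

```text
time: 8.32
tcp_pos: [0.5849, -0.0635, 0.0691]
tcp_rot: [0.515, 0.857, -0.0, 0.001]
force: [-4.4, -3.9, 14.0]
width: 0.004
gripper_force: 6.8
```

>>> send_rows:
  steps: [0,0,0,-0.004,0,0,1,0,0,0,-0.004,0,0,1,0,0,0,-0.004,0,0,1,0,0,0,0,0,0,1]

```text
time: 8.82
tcp_pos: [0.5876, -0.0685, 0.069]
tcp_rot: [0.514, 0.858, -0.0, 0.001]
force: [-4.9, -2.4, 14.0]
width: -0.001
gripper_force: 6.8
```

>>> send_rows:
  steps: [0,0,0,-0.003,0,0,1,0,0,0,-0.003,0,0,1,0,0,0,0,0,0,1]

```text
time: 9.2
tcp_pos: [0.5888, -0.0708, 0.0689]
tcp_rot: [0.514, 0.857, 0.0, 0.0]
force: [-5.0, 0.4, 13.1]
width: 0.002
gripper_force: 6.8
```

>>> send_rows:
  steps: [0,0,0,-0.003,0,0,1,0,0,0,-0.003,0,0,1,0,0,0,0,0,0,1]

```text
time: 9.57
tcp_pos: [0.5897, -0.0724, 0.0687]
tcp_rot: [0.515, 0.857, 0.0, -0.001]
force: [-6.4, 6.9, 14.1]
width: 0.003
gripper_force: 6.8
```

Run:
```python
from h import *
f=optics.grab_frame("scene");p=np.array(f["pixels"])[200:300,240:373,::-1]
cv2.imwrite("pics/s3.png",cv2.resize(p,None,fx=6,fy=6,interpolation=cv2.INTER_CUBIC))
print(bot.observe()["force"])
```

```text
[-5.1197122   6.14911582 13.59317921]
```

View pics/s3.png

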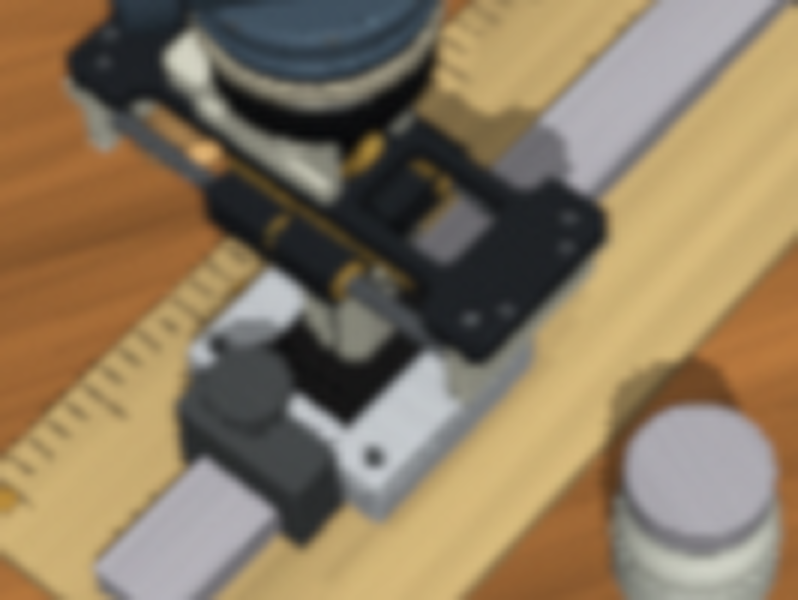

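The head sits against the stop with no visible gap, and the reaction along the rail has risen to about 8 N. I'll lift straight up.

>>> send_rows:
  steps: [0,0,0,0,0,0,1,0,0,0,0,0,-0.003,1,0,0,0,0,0,-0.003,1,0,0,0,0,0,-0.003,1,0,0,0,0,0,-0.006,1,0,0,0,0,0,-0.02,1,0,0,0,0,0,-0.05,1,0,0,0,0,0,-0.08,1,0,0,0,0,0,-0.08,1,0,0,0,0,0,0,1]

```text
time: 10.88
tcp_pos: [0.5914, -0.0737, 0.1938]
tcp_rot: [0.515, 0.857, 0.001, 0.003]
force: [-0.0, 0.2, -0.2]
width: 0.005
gripper_force: 0.0
```

>>> send_rows:
  steps: [0,0,0,0.03,-0.05,0,1,0,0,0,0.03,-0.08,0,1,0,0,0,0.03,-0.08,0,1,0,0,0,0.02,-0.05,0,1,0,0,0,0,0,0,1,0,0,0,0,0,0,1]

```text
time: 11.62
tcp_pos: [0.4503, -0.086, 0.1903]
tcp_rot: [0.515, 0.857, 0.0, 0.0]
force: [0.4, 0.4, 0.1]
width: 0.01
gripper_force: 0.0
```

Run:
```python
from h import *
f=optics.grab_frame("scene");p=np.array(f["pixels"])[200:300,240:373,::-1]
cv2.imwrite("pics/s4.png",cv2.resize(p,None,fx=6,fy=6,interpolation=cv2.INTER_CUBIC))
o=bot.observe();print(o["time"],o["tcp_pos"],o["force"])
```

```text
11.675 [ 0.4503675  -0.08596416  0.19026615] [-0.52176584 -0.62087362 -0.40207646]
```

View pics/s4.png

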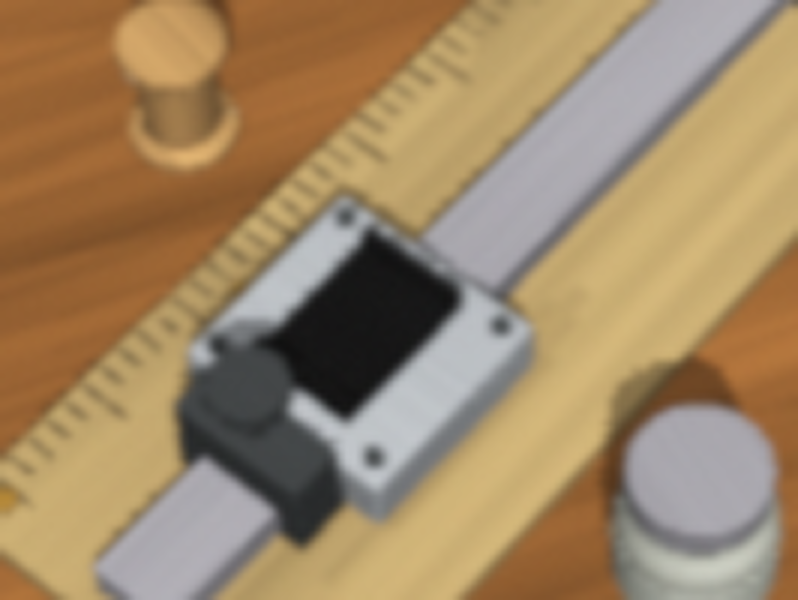

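The head rests against the knobbed stop at about (330,440) with its pad up. The spool and jar have not moved, and the arm is clear.

```bash
python3 -c "
from cell import workorder
print(workorder.close_job())"
```

```text
the job is handed in; nothing more can be done
None
```

I pressed the pad, pushed the head up against the marked stop, let the pad spring back up and handed the job in at about 12 s; the last picture shows no gap at the stop, but the hand-in gave no verdict.

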